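# Open the label printer for a wider roll

## Task

Get the label printer ready for a wider roll, all with the fingertips, nothing gripped: press the rectangular cover release down until the catch lets go and the cover springs ajar, then push the cover up and back until it stands fully open by itself, and then push the roll guide inside sideways, towards the side with the keys, until it stops. Leave the round feed key alone, and do not pick up or shift anything else on the table.

Things in the scene. Friction and masses are not known exactly. Their poses are not given: they have to be found in the camera images.
- printer: black desktop label printer fixed to the table, its front more or less towards the robot's right; 205 mm deep (x), 200 wide (y), 150 high. Origin at the centre of its underside; its x axis runs from front to rear, y to its left, z up, and the offsets below (x, y, z in mm) are in this frame. Its left 146 mm are closed by a pale hinged cover; the right 52 mm are a fixed shoulder, top at z = 146, with two keys
- release_top (a point): centre of the top of the cover release, a rectangular grey key 44 mm (x) by 30 mm (y) near the front of the shoulder, standing 7 mm proud of it, at (-60, -74, 153) when up
- release (a joint): travel of the cover release in m: 0 up, 0.005 fully down. It is a spring key: starts to move at 1.4 N, fully down at 4.5 N. Pressed about 3 mm or more it draws the hook off the cover, and a spring throws the cover ajar at once; it comes up again when let go
- feed_top (a point): centre of the top of the round grey feed key, 20 mm across, 6 mm proud of the shoulder, 105 mm behind the release, at (45, -74, 152). Not to be pressed
- feed (a joint): travel of the feed key in m: 0 up, 0.004 fully down
- cover (a joint): angle of the cover in rad: 0 shut and caught, about 0.5 ajar (it rests there on its spring), 1.8 fully open against its stop, leaning back past the vertical, where it stays. In between it falls back to ajar by its weight (0.2 kg); about 1.3 N at the lip lifts it
- cover_hinge (a point): middle of the cover's hinge axis, which runs along the printer's y at the rear, at (88, 27, 125). The cover is a shallow tray turned upside down: 172 mm long, 146 wide, 25 high, open below, walls 4 mm, a rubber roller along the inside of its front wall, a small catch foot hanging 19 mm below its right edge near the front
- cover_lip (a point): middle of the underside of the cover's finger lip, a ledge 70 mm wide, 10 deep, 4 thick at the bottom of its front wall; 175 mm from the hinge. At (-87, 27, 125) when shut, some 84 mm higher when ajar. The printer's fixed front below it reaches to x = -105, z = 111
- guide (a joint): travel of the roll guide in m: starts between 0 and 0.012, grows towards the printer's right (-y, the side with the keys), stops at 0.044. It slides with about 1.2 N of friction and stays where it is left
- guide_top (a point): middle of the top edge of the left (+y) face of the roll guide, an upright grey plate 70 mm long (x), 5 thick (y), level with the bay's rim; at (15, 14.5, 126) when its joint is 0. The open bay runs from x = -58 to 88 and to the left wall at y = 94, 93 deep; round bosses 32 mm across stick 6 mm out of plate and wall, more than 30 mm below the rim
- label_roll: spare label roll standing on its flat end, 90 mm across, 57 mm high, loose bystander, origin at the centre of its underside
- tape_roll: roll of brown packing tape lying flat, 100 mm across, 48 mm high, loose bystander, origin at the centre of its underside
- knife: yellow box cutter lying flat, 180 mm long, 14 mm high, loose bystander, origin at the centre of its underside
- small_carton: small cardboard carton, 100 x 75 x 70 mm, loose bystander, origin at the centre of its underside
- mug: blue mug, 80 mm across, 95 mm high, loose bystander, origin at the centre of its underside
- bottle: amber bottle, 66 mm across, 190 mm high, loose bystander, origin at the centre of its underside
- marker: black marker pen lying flat, 135 mm long, 16 mm high, loose bystander, origin at the centre of its underside

How it is judged:
By the outcome, as a careful person would: the job done as asked, in the order asked, and still so for the second after the job is handed in, with the robot touching nothing.
It also fails if it takes over 58 s, if anything falls off the work surface, if the arm or the gripper's body presses on something with over 40 N, if the wrist force passes 120 N, or if a joint passes its speed limit or range.

## Robot

A 6-joint arm with a two-finger parallel gripper is mounted at the origin on the work surface. World frame = base frame: x ahead of the robot, y to its left, z up, the work surface at z = 0. Lengths are in m, angles in degrees, forces in N, time in s.
With the tool pointing down it reaches from about 0.4 to 0.825 m from the base axis. Payload 7 kg.
Tool frame: the origin (TCP) lies midway between the tips of the shut fingers; the grasp point (between the pads) lies 19 mm behind it (ctrl.hold_point_z is the distance from the TCP to the grasp point, in m); z points along the fingers, y is the line along which they close (so a half turn about z gives the same grasp; the last joint's range is limited). The gripper opens to 88 mm and grips with 3 to 60 N. Pads are 19 mm wide; open, the fingers measure 130 mm over their backs; the gripper's body (78 mm by 193 mm) begins 47 mm behind the grasp point.
Start: joints at [87.267, 20.546, 0.682, 0, -70.136, -16.507], TCP at [0.222, 0.637, 0.227] pointing down, gripper open.
Joint ranges: [-176.03, 176.03], [-82.01, 121.73], [-58.28, 71.71], [-173.87, 95.51], [-174.79, -0.11], [-173.66, 173.66]. Speed limits (degrees/s): [136.94, 136.94, 172.46, 180, 180, 180].

## Interface

Orientations are given as [roll, pitch, yaw] about the fixed x, y, z axes, in that order (R = Rz(yaw) Ry(pitch) Rx(roll)).
In Python, from plant import ctrl gives the robot as it stands.
- The arm moves only by the tool apply_moves, never from a script. Its argument "deltas" is a list of rows, each an object with "fingers": the finger opening in mm, from 0 to 87.6; "delta_pos": the shift along the tool's x, y, z in mm, a list of three; "angular": the turn, a rotation vector about the tool's x, y, z in degrees, a list of three. A call has 1 to 10 rows; each row is the pose to reach, as a shift and turn from the pose commanded when the call began, along the tool's axes at that moment; what a row does not reach only later rows make up. A row lasts 1/10 s, in which the tool goes at most 50 mm and 8.59 degrees, less where a joint would pass 70% of its speed; a pose out of reach is approached as far as the arm can. A call with a gripper value outside its range is refused whole. The fingers move at their own pace and stop on an object; the grip force is fixed at half the most. Time passes only in rows, so rows that repeat a pose let the fingers close. It gives the time, the measured TCP pose, the force, the opening and the grip force at its end, in the units of the state.
- ctrl.get_obs(): the state, without advancing time (a new reading comes with each control period).
- ctrl.snapshot(name): name is "scene" or "top"; returns the picture (420x560x3 uint8, red, green, blue); there is no depth.
- ctrl.camera_params(name): a dict with "fx", "fy", "cx", "cy" (pixels), "cam_to_world" (4x4, takes a point from camera to world coordinates). Camera axes: x right, y up, looking along -z (the intrinsics and any distortion apply to the point x, -y, -z); pixel columns grow to the right and rows downward; lengths in m; the calibration is good to about 2 mm. A picture is of the moment at which its call begins. camera_params takes no time and is no camera call.
- ctrl.close_job(): hands the job in; it is judged then, once.
The state is a dict: "clock": time; "joint_pos": joint angles; "qvel": joint speeds; "tau": joint torques, N m; "tool_pos": TCP position; "orientation": TCP orientation; "force": force on the tool from outside, world axes, zero at the start; "moment": the same for the moment, N m; "opening": finger opening in m; "gripper_force": force on a finger pad.
Only numpy, scipy, OpenCV 4.12 (cv2) and the standard library are available. Lean on these libraries where they do the work, as an engineer would, in place of code of your own. Each camera call takes 0.05 s, during which the arm holds its last target. There are 200 camera calls.

## Working session

There is one attempt and no reset: what is moved stays moved. The work goes in short steps, Python scripts to look and compute and a tool call to move; the robot and the scene stay as the last step left them, time stands still between calls to the robot, and variables do not carry over. Pictures are saved under pics/ and viewed, at most 10 in all, crops included, and the job is handed in when it is done.

Besides the shell and the picture viewer there is one more tool, called after "Emit:" as a command line: name --argument value ..., lists and objects as JSON in quotes. apply_moves: Moves the arm, as the interface text tells. Its arguments: {"type":"object","properties":{"deltas":{"type":"array"}},"required":["deltas"]}

```bash
mkdir -p pics; python3 - <<'E'
from plant import ctrl
import cv2,numpy as np
for n in("scene","top"):
    im=ctrl.snapshot(n); cv2.imwrite(f"pics/{n}0.png",im[:,:,::-1])
    p=ctrl.camera_params(n); print(n,{k:(np.round(v,4).tolist()) for k,v in p.items()})
o=ctrl.get_obs();print(o)
E
```

```text
scene {'fx': 531.2179, 'fy': 531.2179, 'cx': 283.0395, 'cy': 217.1028, 'cam_to_world': [[0.4969, -0.7058, 0.505, 1.0816], [0.8678, 0.4112, -0.2791, -0.1956], [-0.0107, 0.5769, 0.8168, 0.8974], [0.0, 0.0, 0.0, 1.0]]}
top {'fx': 522.3232, 'fy': 522.3232, 'cx': 276.6155, 'cy': 214.0317, 'cam_to_world': [[0.0095, 0.9929, -0.1186, 0.4416], [-1.0, 0.0097, 0.0008, 0.0628], [0.0019, 0.1186, 0.9929, 1.2436], [0.0, 0.0, 0.0, 1.0]]}
{'clock': 0.1, 'joint_pos': array([ 8.72685634e+01,  2.05878207e+01,  6.39125850e-01, -1.56838901e-02,
       -7.01368720e+01, -1.65067257e+01]), 'qvel': array([ 0.11903015, -0.08114276,  0.15432041,  0.07027564, -0.00287542,
       -0.02294475]), 'tau': array([-1.34495429e-03, -5.84163022e+01,  2.93752491e+01,  7.01544061e+00,
        1.01457830e-02, -5.13200575e-05]), 'tool_pos': array([0.22230538, 0.63687877, 0.2257181 ]), 'orientation': array([ 1.79913770e+02, -1.01768860e-02, -1.92434946e+01]), 'force': array([-0.32972451,  0.55190952, -0.11612469]), 'moment': array([-0.00983004, -0.05674627,  0.00502133]), 'gripper_force': 0.0, 'opening': 0.08753160659355765}
```

View pics/scene0.png

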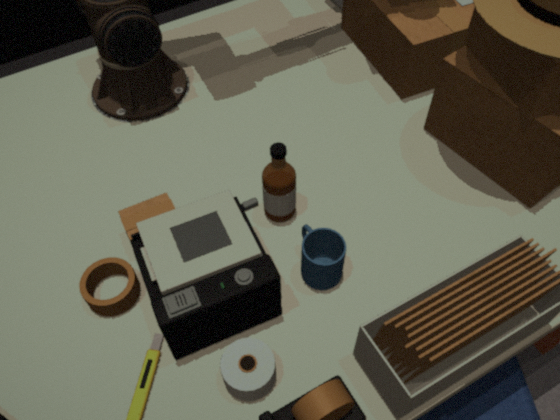

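View pics/top0.png

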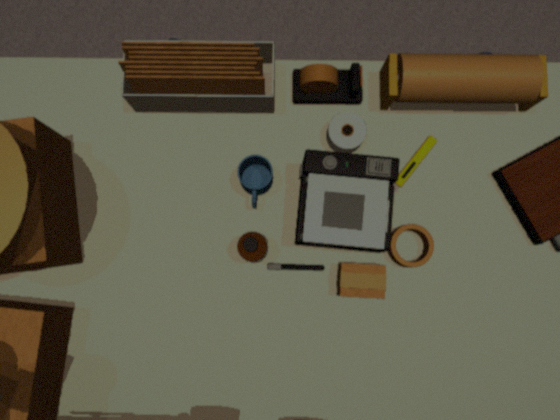

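The scene view has the printer at about (205,265), with the release at (182,300) and the feed key at (243,276). In the top view the release is at (379,167) and the feed key at (330,162). The front faces world -y and the shoulder is on the far side (+x). Next I'll enlarge both.

```bash
python3 - <<'E'
import cv2,numpy as np
a=cv2.imread("pics/top0.png")[140:260,285:405]; b=cv2.imread("pics/scene0.png")[180:360,120:300]
f=lambda i:cv2.convertScaleAbs(cv2.resize(i,(400,400) if 0 else (396,396),interpolation=cv2.INTER_CUBIC),alpha=1.8,beta=20)
cv2.imwrite("pics/crop0.png",np.hstack([f(a),f(b)]))
E
```

```text
(no output)
```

View pics/crop0.png

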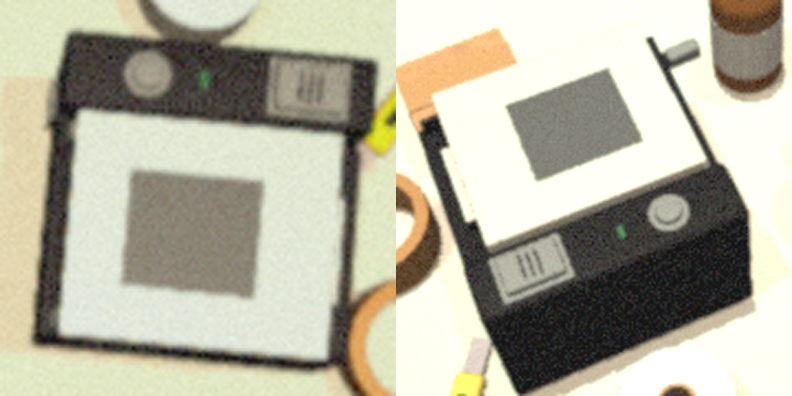

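```bash
cat > h.py <<'E'
import numpy as np
from plant import ctrl
from scipy.spatial.transform import Rotation as R
from scipy.optimize import least_squares
def proj(n,P):
    p=ctrl.camera_params(n);T=np.linalg.inv(p["cam_to_world"]);c=P@T[:3,:3].T+T[:3,3]
    return np.c_[p["cx"]+p["fx"]*c[:,0]/-c[:,2],p["cy"]+p["fy"]*c[:,1]/c[:,2]]
def W(q,P): # printer mm -> world m
    P=np.atleast_2d(P)/1000.;c,s=np.cos(q[2]),np.sin(q[2])
    return np.c_[q[0]+c*P[:,0]-s*P[:,1],q[1]+s*P[:,0]+c*P[:,1],P[:,2]]
E
python3 - <<'E'
from h import *
P=np.array([[45,-74,152],[-60,-74,153],[88,-46,150],[-84,-46,150],[-84,100,150],[88,100,150]])
t=np.array([[148,73],[308,87.5],[78,110],[345,130],[330,360],[58,335]])/3.3+[285,140]
s=(np.array([[668,210],[532,267],[710,165],[488,243],[433,95],[650,38]])-[396,0])/2.2+[120,180]
for use in("ts","t","s"):
    f=lambda q:np.r_[(proj("top",W(q,P))-t).ravel()*("t" in use),(proj("scene",W(q,P))-s).ravel()*("s" in use)]
    r=least_squares(f,[.6,-.07,1.5],loss="soft_l1");print(use,r.x,np.degrees(r.x[2]));print(np.round(f(r.x).reshape(-1,2),1).tolist())
    if use=="ts":np.save("q.npy",r.x);q=r.x
print(W(q,[[-60,-74,153],[-87,27,125],[88,27,125],[15,14.5,126],[-105,27,111]]))
E
```

```text
ts [ 0.60997889 -0.08880462  1.4794565 ] 84.76661318102022
[[0.2, -1.5], [0.9, -1.1], [-0.0, -1.7], [-0.4, 0.3], [-1.1, -1.0], [-0.5, -1.7], [0.6, -0.4], [-0.4, -1.6], [-0.6, -2.6], [-0.3, 1.4], [-0.4, -0.6], [-5.5, -8.1]]
t [ 0.6075128  -0.08922305  1.49306608] 85.54638509513036
[[-0.1, -0.1], [0.6, -0.4], [-0.2, 0.0], [-0.4, 0.9], [-0.2, -0.3], [0.3, 0.1], [0.0, -0.0], [-0.0, -0.0], [-0.0, -0.0], [-0.0, 0.0], [-0.0, -0.0], [-0.0, -0.0]]
s [ 0.61308128 -0.0885383   1.45830921] 83.5549631192946
[[0.0, -0.0], [0.0, -0.0], [0.0, -0.0], [-0.0, -0.0], [-0.0, -0.0], [-0.0, -0.0], [0.9, 1.8], [-0.7, -0.4], [0.3, -0.2], [-0.3, 2.1], [1.4, -0.6], [-3.2, -6.6]]
[[ 0.67819764 -0.15530426  0.153     ]
 [ 0.57515592 -0.17297921  0.125     ]
 [ 0.59111817  0.00129129  0.125     ]
 [ 0.59690752 -0.07254456  0.126     ]
 [ 0.57351409 -0.19090417  0.111     ]]
```

```bash
cat >> h.py <<'E'
def ori(tau,q):
    px=np.array([np.cos(q[2]),np.sin(q[2]),0]);py=np.array([-px[1],px[0],0]);t=np.radians(tau)
    z=np.sin(t)*px-np.array([0,0,np.cos(t)]);return R.from_matrix(np.c_[np.cross(py,z),py,z])
def to(pw,Rt):
    o=ctrl.get_obs();R0=R.from_euler("xyz",o["orientation"],degrees=True)
    d=R0.inv().apply(np.asarray(pw)-o["tool_pos"])*1000;w=(R0.inv()*Rt).as_rotvec(degrees=True)
    print("d",d.round(1).tolist(),"w",w.round(1).tolist())
def cur():
    q=np.load("q.npy");o=ctrl.get_obs();p=o["tool_pos"]-[q[0],q[1],0];c,s=np.cos(q[2]),np.sin(q[2])
    print("t",round(o["clock"],2),"printer mm",np.round(1000*np.array([c*p[0]+s*p[1],-s*p[0]+c*p[1],p[2]]),1),"rpy",o["orientation"].round(1),"j",o["joint_pos"].round(0),"F",o["force"].round(1))
E
python3 - <<'E'
from h import *
P=np.array([[45,-74,152],[-60,-74,153],[88,-46,150],[-84,-46,150],[-84,100,150],[88,100,150]])
t=np.array([[148,73],[308,87.5],[78,110],[345,130],[330,360],[58,335]])/3.3+[285,140]
s=(np.array([[668,210],[532,267],[710,165],[488,243],[433,95]])-[396,0])/2.2+[120,180]
f=lambda q:np.r_[(proj("top",W(q,P))-t).ravel(),(proj("scene",W(q,P[:5]))-s).ravel()]
q=least_squares(f,[.6,-.07,1.5],loss="soft_l1").x;np.save("q.npy",q);print(q,np.degrees(q[2]));print(f(q).round(1))
to([.222,.637,.45],R.from_euler("xyz",[180,0,-19.2],degrees=True))
E
```

```text
[ 0.60908864 -0.08899468  1.4871289 ] 85.20620928779738
[-0.  -0.9  0.7 -0.9 -0.1 -1.  -0.4  0.4 -0.6 -0.9 -0.  -0.9  0.5 -1.1
 -0.3 -1.8 -1.  -3.4 -0.3  1.2 -1.  -0.5]
d [-0.3, 0.3, -224.3] w [0.1, -0.0, -0.0]
```

Emit:
apply_moves --deltas '[{"fingers": 0, "delta_pos": [0, 0, -50], "angular": [0, 0, 0]}, {"fingers": 0, "delta_pos": [0, 0, -100], "angular": [0, 0, 0]}, {"fingers": 0, "delta_pos": [0, 0, -150], "angular": [0, 0, 0]}, {"fingers": 0, "delta_pos": [0, 0, -200], "angular": [0, 0, 0]}, {"fingers": 0, "delta_pos": [0, 0, -200], "angular": [0, 0, 0]}, {"fingers": 0, "delta_pos": [0, 0, -200], "angular": [0, 0, 0]}]'

```text
clock: 0.7
tool_pos: [0.2223, 0.6376, 0.4277]
orientation: [-179.9, 0.1, -19.2]
force: [-0.5, -0.6, -1.3]
opening: 0.0452
gripper_force: 0.0
```

```bash
python3 - <<'E'
from h import *
q=np.load("q.npy")
to([.45,.1,.43],ori(0,q));print(W(q,[[-110,-77,230]]))
E
```

```text
d [392.1, 432.5, -3.6] w [-0.1, 0.1, 75.6]
[[ 0.67662661 -0.20504477  0.23      ]]
```

Emit:
apply_moves --deltas '[{"fingers": 0, "delta_pos": [392, 432, -4], "angular": [0, 0, 76]}, {"fingers": 0, "delta_pos": [392, 432, -4], "angular": [0, 0, 76]}, {"fingers": 0, "delta_pos": [392, 432, -4], "angular": [0, 0, 76]}, {"fingers": 0, "delta_pos": [392, 432, -4], "angular": [0, 0, 76]}, {"fingers": 0, "delta_pos": [392, 432, -4], "angular": [0, 0, 76]}, {"fingers": 0, "delta_pos": [392, 432, -4], "angular": [0, 0, 76]}, {"fingers": 0, "delta_pos": [392, 432, -4], "angular": [0, 0, 76]}, {"fingers": 0, "delta_pos": [392, 432, -4], "angular": [0, 0, 76]}, {"fingers": 0, "delta_pos": [392, 432, -4], "angular": [0, 0, 76]}, {"fingers": 0, "delta_pos": [392, 432, -4], "angular": [0, 0, 76]}]'

```text
clock: 1.7
tool_pos: [0.4173, 0.1747, 0.4287]
orientation: [179.9, -0.1, -95.5]
force: [1.0, 0.2, 1.0]
opening: 0.0006
gripper_force: 0.0
```

```bash
python3 - <<'E'
from h import *
q=np.load("q.npy");cur()
to(W(q,[[-120,-77,260]])[0],ori(40,q))
E
```

```text
t 1.7 printer mm [246.8 213.2 428.7] rpy [ 1.799e+02 -1.000e-01 -9.550e+01] j [ 48.  -5.  -4.  -0. -91. -53.] F [1.  0.2 1. ]
d [363.1, -294.7, 168.7] w [-0.1, -40.1, -0.7]
```

Emit:
apply_moves --deltas '[{"fingers": 0, "delta_pos": [363, -295, 60], "angular": [0, -40, 0]}, {"fingers": 0, "delta_pos": [363, -295, 60], "angular": [0, -40, 0]}, {"fingers": 0, "delta_pos": [363, -295, 60], "angular": [0, -40, 0]}, {"fingers": 0, "delta_pos": [363, -295, 60], "angular": [0, -40, 0]}, {"fingers": 0, "delta_pos": [363, -295, 60], "angular": [0, -40, 0]}, {"fingers": 0, "delta_pos": [363, -295, 60], "angular": [0, -40, 0]}, {"fingers": 0, "delta_pos": [363, -295, 60], "angular": [0, -40, 0]}, {"fingers": 0, "delta_pos": [363, -295, 60], "angular": [0, -40, 0]}, {"fingers": 0, "delta_pos": [363, -295, 100], "angular": [0, -40, 0]}, {"fingers": 0, "delta_pos": [363, -295, 140], "angular": [0, -40, 0]}]'

```text
clock: 2.7
tool_pos: [0.6446, -0.1624, 0.3369]
orientation: [-180.0, 40.0, -95.4]
force: [0.9, -0.1, 0.8]
opening: 0.0002
gripper_force: 0.0
```

```bash
python3 - <<'E'
from h import *
q=np.load("q.npy");cur()
to(W(q,[[-63,-77,175]])[0],ori(40,q))
E
```

```text
t 2.7 printer mm [-70.2 -41.5 336.9] rpy [-180.    40.   -95.4] j [ -21.   26.   27.  -39. -101.   12.] F [ 0.9 -0.1  0.8]
d [98.3, -35.5, 128.9] w [-0.4, -0.0, -0.4]
```

```bash
python3 - <<'E'
from h import *
q=np.load("q.npy")
to(W(q,[[-55,-77,172]])[0],ori(40,q))
E
```

```text
d [94.1, -35.4, 136.3] w [-0.4, -0.0, -0.4]
```

Emit:
apply_moves --deltas '[{"fingers": 0, "delta_pos": [30, -35, 40], "angular": [0, 0, 0]}, {"fingers": 0, "delta_pos": [60, -35, 80], "angular": [0, 0, 0]}, {"fingers": 0, "delta_pos": [94, -35, 115], "angular": [0, 0, 0]}, {"fingers": 0, "delta_pos": [94, -35, 136], "angular": [0, 0, 0]}, {"fingers": 0, "delta_pos": [94, -35, 136], "angular": [0, 0, 0]}, {"fingers": 0, "delta_pos": [94, -35, 136], "angular": [0, 0, 0]}]'

```text
clock: 3.3
tool_pos: [0.6795, -0.1474, 0.1732]
orientation: [179.8, 40.0, -95.3]
force: [0.5, -0.1, 0.5]
opening: 0.0002
gripper_force: 0.0
```

```bash
python3 - <<'E'
from h import *
import cv2
q=np.load("q.npy");cur()
to(W(q,[[-55,-77,158]])[0],ori(40,q))
b=ctrl.snapshot("scene")[180:360,120:300,::-1];a=ctrl.snapshot("top")[110:230,310:430,::-1]
f=lambda i:cv2.convertScaleAbs(cv2.resize(i,(396,396),interpolation=cv2.INTER_CUBIC),alpha=1.8,beta=20)
cv2.imwrite("pics/c1.png",np.hstack([f(a),f(b)]))
E
```

```text
t 3.3 printer mm [-52.4 -75.  173.2] rpy [179.8  40.  -95.3] j [-19.  34.  19. -39. -87.  20.] F [ 0.5 -0.1  0.5]
d [11.7, -2.0, 9.9] w [-0.2, 0.0, -0.4]
```

View pics/c1.png

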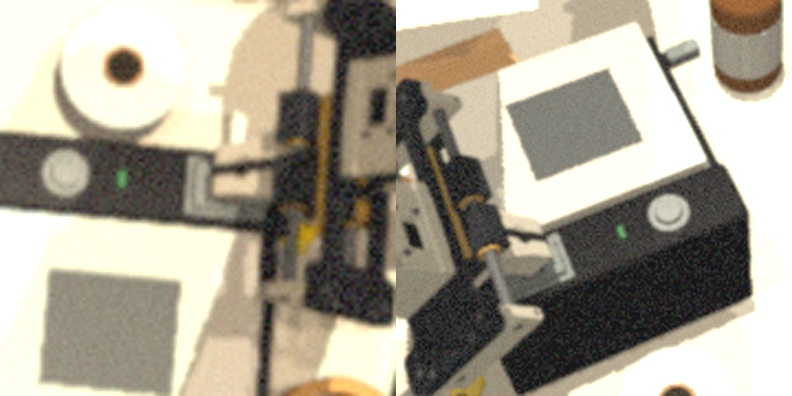

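The fingertips hover over the release: top crop about (240,168), scene crop about (525,262). I'll compare that with the projected TCP.

```bash
python3 - <<'E'
from h import *
q=np.load("q.npy");o=ctrl.get_obs()
p=np.vstack([o["tool_pos"],W(q,[[-60,-74,153],[-38,-59,153],[-38,-89,153]])])
print((proj("top",p)-[310,110])*3.3,(proj("scene",p)-[120,180])*2.2+[396,0])
E
```

```text
[[224.20461512 171.58647583]
 [227.8817254  183.48797331]
 [192.16131251 203.13356414]
 [195.52147465 157.65046737]] [[536.37748001 246.63558602]
 [531.28077401 262.9331656 ]
 [553.77847528 233.84894272]
 [567.96882935 268.29825758]]
```

Emit:
apply_moves --deltas '[{"fingers": 0, "delta_pos": [9, 2, 8], "angular": [0, 0, 0]}, {"fingers": 0, "delta_pos": [9, 2, 8], "angular": [0, 0, 0]}, {"fingers": 0, "delta_pos": [10.5, 2, 9.5], "angular": [0, 0, 0]}, {"fingers": 0, "delta_pos": [11.8, 2, 11], "angular": [0, 0, 0]}, {"fingers": 0, "delta_pos": [13, 2, 12.5], "angular": [0, 0, 0]}, {"fingers": 0, "delta_pos": [13, 2, 12.5], "angular": [0, 0, 0]}]'

```text
clock: 4.0
tool_pos: [0.6777, -0.1494, 0.156]
orientation: [-180.0, 40.0, -95.2]
force: [-1.7, -0.8, 2.2]
opening: 0.0008
gripper_force: 1.5
```

```bash
python3 - <<'E'
from h import *
cur()
E
```

```text
t 4.0 printer mm [-54.5 -73.4 156. ] rpy [-180.    40.   -95.2] j [-20.  34.  17. -39. -86.  22.] F [-1.7 -0.8  2.2]
```

Emit:
apply_moves --deltas '[{"fingers": 0, "delta_pos": [0.6, 0, 0.8], "angular": [0, 0, 0]}, {"fingers": 0, "delta_pos": [1.3, 0, 1.5], "angular": [0, 0, 0]}, {"fingers": 0, "delta_pos": [1.9, 0, 2.3], "angular": [0, 0, 0]}, {"fingers": 0, "delta_pos": [2.6, 0, 3.1], "angular": [0, 0, 0]}, {"fingers": 0, "delta_pos": [2.6, 0, 3.1], "angular": [0, 0, 0]}]'

```text
clock: 4.5
tool_pos: [0.6778, -0.1494, 0.1533]
orientation: [-179.9, 40.0, -95.1]
force: [-2.1, -1.9, 10.3]
opening: 0.0005
gripper_force: 5.2
```

```bash
python3 - <<'E'
from h import *
import cv2
cur()
b=ctrl.snapshot("scene")[140:360,100:320,::-1];a=ctrl.snapshot("top")[110:260,280:430,::-1]
f=lambda i:cv2.convertScaleAbs(cv2.resize(i,(396,396),interpolation=cv2.INTER_CUBIC),alpha=1.8,beta=20)
cv2.imwrite("pics/c2.png",np.hstack([f(a),f(b)]))
E
```

```text
t 4.5 printer mm [-54.5 -73.5 153.3] rpy [-179.9   40.   -95.1] j [-20.  35.  17. -39. -86.  22.] F [-2.1 -1.9 10.3]
```

View pics/c2.png

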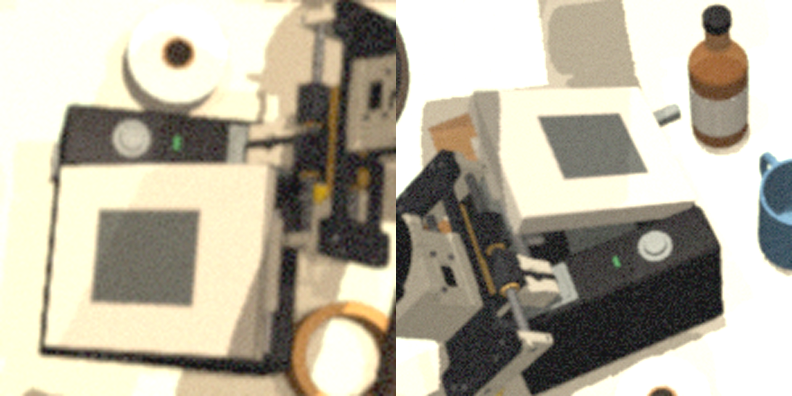

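The cover sprang ajar. I'll back off and come in under the lip from the front.

Emit:
apply_moves --deltas '[{"fingers": 0, "delta_pos": [0, 0, -40], "angular": [0, 0, 0]}, {"fingers": 0, "delta_pos": [20, 0, -85], "angular": [0, 0, 0]}, {"fingers": 0, "delta_pos": [60, 0, -85], "angular": [0, 0, 0]}, {"fingers": 0, "delta_pos": [60, 0, -85], "angular": [0, 0, 0]}]'

```text
clock: 5.0
tool_pos: [0.6669, -0.2527, 0.1744]
orientation: [179.7, 40.1, -95.7]
force: [0.8, 0.2, -2.4]
opening: 0.0007
gripper_force: 0.0
```

```bash
python3 - <<'E'
from h import *
q=np.load("q.npy");cur()
to(W(q,[[-145,27,170]])[0],ori(50,q))
E
```

```text
t 5.0 printer mm [-158.3  -71.3  174.4] rpy [179.7  40.1 -95.7] j [-27.  38.  26. -37. -94.  24.] F [ 0.8  0.2 -2.4]
d [-6.2, 98.4, 11.5] w [-0.3, -9.9, -0.6]
```

Emit:
apply_moves --deltas '[{"fingers": 0, "delta_pos": [-3, 50, 5], "angular": [0, -5, 0]}, {"fingers": 0, "delta_pos": [-6, 98, 11], "angular": [0, -10, 0]}, {"fingers": 0, "delta_pos": [-6, 98, 11], "angular": [0, -10, 0]}, {"fingers": 0, "delta_pos": [-6, 98, 11], "angular": [0, -10, 0]}]'

```text
clock: 5.4
tool_pos: [0.5713, -0.2292, 0.1732]
orientation: [179.9, 50.0, -95.4]
force: [1.0, 0.2, 0.1]
opening: 0.0004
gripper_force: 0.0
```

```bash
python3 - <<'E'
from h import *
q=np.load("q.npy");cur()
to(W(q,[[-66,27,172]])[0],ori(50,q))
E
```

```text
t 5.4 printer mm [-142.9   26.   173.2] rpy [179.9  50.  -95.4] j [-33.  35.  16. -43. -97.  32.] F [1.  0.2 0.1]
d [-48.5, 1.8, 59.7] w [-0.4, 0.0, -0.4]
```

Emit:
apply_moves --deltas '[{"fingers": 0, "delta_pos": [-20, 2, 25], "angular": [0, 0, 0]}, {"fingers": 0, "delta_pos": [-35, 2, 43], "angular": [0, 0, 0]}, {"fingers": 0, "delta_pos": [-48, 2, 60], "angular": [0, 0, 0]}, {"fingers": 0, "delta_pos": [-48, 2, 60], "angular": [0, 0, 0]}, {"fingers": 0, "delta_pos": [-48, 2, 60], "angular": [0, 0, 0]}]'

```text
clock: 5.9
tool_pos: [0.5776, -0.1512, 0.1723]
orientation: [-179.9, 49.9, -95.1]
force: [0.1, -0.4, 0.5]
opening: 0.0006
gripper_force: 0.0
```

```bash
cat >> h.py <<'E'
def pose(th,tau):
    t=np.radians(tau);a=np.array([np.sin(t),-np.cos(t)]);n=np.array([np.cos(t),np.sin(t)])
    L=np.array([88,125])+174*np.array([-np.cos(th),np.sin(th)])
    return L-9.5*n+18*a
def path(ths,taus,y=27):
    q=np.load("q.npy")
    for th,tau in zip(ths,taus):
        x,z=pose(th,tau);print(round(th,2),round(tau),round(x),round(z),end=" ");to(W(q,[[x,y,z]])[0],ori(tau,q))
E
python3 - <<'E'
from h import *
import cv2
cur()
ths=np.linspace(.5,1.15,10);path(ths,50-58*(ths-.5)/1.3)
b=ctrl.snapshot("scene")[140:360,100:320,::-1];a=ctrl.snapshot("top")[110:260,280:430,::-1]
f=lambda i:cv2.convertScaleAbs(cv2.resize(i,(396,396),interpolation=cv2.INTER_CUBIC),alpha=1.8,beta=20)
cv2.imwrite("pics/c3.png",np.hstack([f(a),f(b)]))
E
```

```text
t 5.9 printer mm [-64.6  26.1 172.3] rpy [-179.9   49.9  -95.1] j [-27.  31.   9. -45. -92.  31.] F [ 0.1 -0.4  0.5]
0.5 50 -57 190 d [-18.1, 0.9, -5.3] w [-0.3, -0.1, -0.2]
0.57 47 -52 200 d [-29.5, 0.9, -7.9] w [-0.3, 3.2, -0.2]
0.64 44 -46 210 d [-41.1, 0.9, -9.7] w [-0.3, 6.4, -0.2]
0.72 40 -39 219 d [-52.7, 1.0, -10.6] w [-0.3, 9.6, -0.2]
0.79 37 -31 228 d [-64.4, 1.0, -10.6] w [-0.3, 12.8, -0.2]
0.86 34 -23 237 d [-76.0, 1.0, -9.8] w [-0.3, 16.1, -0.2]
0.93 31 -15 244 d [-87.5, 1.1, -8.2] w [-0.3, 19.3, -0.2]
1.01 27 -5 252 d [-98.9, 1.1, -5.7] w [-0.2, 22.5, -0.2]
1.08 24 4 258 d [-110.0, 1.2, -2.4] w [-0.2, 25.7, -0.2]
1.15 21 15 264 d [-120.8, 1.2, 1.8] w [-0.2, 28.9, -0.2]
```

View pics/c3.png

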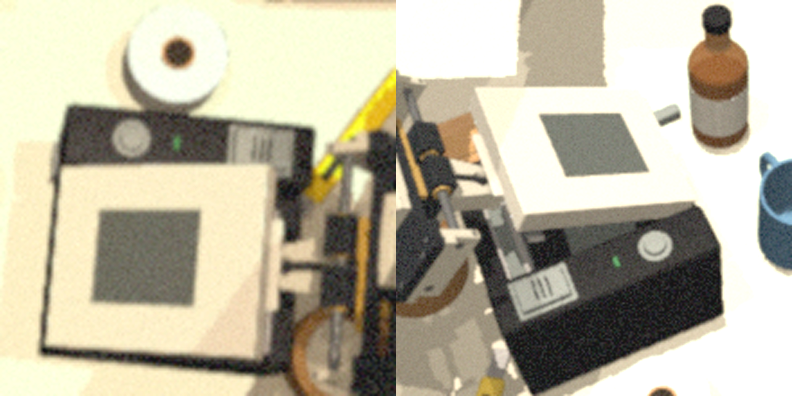

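The fingers sit under the lip (top crop (285,265)) and the cover is ajar. Now I'll lift it along its arc.

Emit:
apply_moves --deltas '[{"fingers": 0, "delta_pos": [-18, 1, -5], "angular": [0, 0, 0]}, {"fingers": 0, "delta_pos": [-29.5, 1, -8], "angular": [0, 3, 0]}, {"fingers": 0, "delta_pos": [-41, 1, -10], "angular": [0, 6.5, 0]}, {"fingers": 0, "delta_pos": [-53, 1, -10.5], "angular": [0, 9.5, 0]}, {"fingers": 0, "delta_pos": [-64, 1, -10.5], "angular": [0, 13, 0]}, {"fingers": 0, "delta_pos": [-76, 1, -10], "angular": [0, 16, 0]}, {"fingers": 0, "delta_pos": [-87.5, 1, -8], "angular": [0, 19, 0]}, {"fingers": 0, "delta_pos": [-99, 1, -5.5], "angular": [0, 22.5, 0]}, {"fingers": 0, "delta_pos": [-110, 1, -2.5], "angular": [0, 25.5, 0]}, {"fingers": 0, "delta_pos": [-121, 1, 2], "angular": [0, 29, 0]}]'

```text
clock: 7.0
tool_pos: [0.5835, -0.0731, 0.2654]
orientation: [-179.8, 20.9, -95.3]
force: [-0.0, -0.9, 0.1]
opening: 0.0004
gripper_force: 0.2
```

```bash
python3 - <<'E'
from h import *
import cv2
cur()
ths=np.linspace(1.22,1.82,9);path(ths,50-58*(ths-.5)/1.3)
b=ctrl.snapshot("scene")[100:360,80:340,::-1];a=ctrl.snapshot("top")[110:260,280:430,::-1]
f=lambda i:cv2.convertScaleAbs(cv2.resize(i,(396,396),interpolation=cv2.INTER_CUBIC),alpha=1.8,beta=20)
cv2.imwrite("pics/c4.png",np.hstack([f(a),f(b)]))
E
```

```text
t 7.0 printer mm [ 13.7  26.9 265.4] rpy [-179.8   20.9  -95.3] j [ -3.  14.   1. -21. -78.   2.] F [-0.  -0.9  0.1]
1.22 18 25 268 d [-11.3, 0.2, 1.2] w [-0.3, 3.0, -0.5]
1.3 15 36 273 d [-23.4, 0.3, 1.2] w [-0.3, 6.4, -0.5]
1.37 11 47 276 d [-35.3, 0.4, 2.2] w [-0.3, 9.7, -0.5]
1.44 8 59 278 d [-47.2, 0.5, 4.0] w [-0.3, 13.0, -0.5]
1.52 4 71 280 d [-58.9, 0.6, 6.8] w [-0.3, 16.4, -0.5]
1.6 1 83 281 d [-70.3, 0.8, 10.4] w [-0.2, 19.7, -0.5]
1.67 -2 95 281 d [-81.4, 0.9, 14.9] w [-0.2, 23.1, -0.5]
1.74 -6 107 279 d [-92.1, 1.0, 20.2] w [-0.2, 26.4, -0.5]
1.82 -9 119 277 d [-102.4, 1.1, 26.4] w [-0.2, 29.8, -0.5]
```

View pics/c4.png

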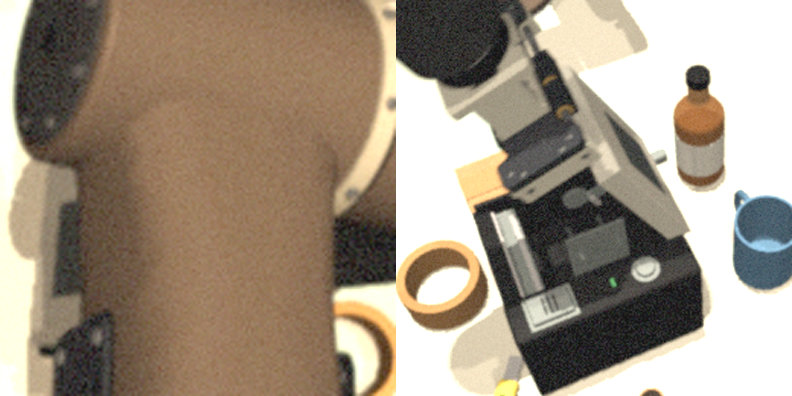

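The cover is lifted to about 1.15 rad and the bay and grey guide are visible (scene crop (597,245)). I'll keep going.

Emit:
apply_moves --deltas '[{"fingers": 0, "delta_pos": [-11, 0, 1], "angular": [0, 3, 0]}, {"fingers": 0, "delta_pos": [-23, 0, 1], "angular": [0, 6.5, 0]}, {"fingers": 0, "delta_pos": [-35, 0, 2], "angular": [0, 9.5, 0]}, {"fingers": 0, "delta_pos": [-47, 0, 4], "angular": [0, 13, 0]}, {"fingers": 0, "delta_pos": [-59, 0, 7], "angular": [0, 16.5, 0]}, {"fingers": 0, "delta_pos": [-70, 0, 10], "angular": [0, 19.5, 0]}, {"fingers": 0, "delta_pos": [-81, 0, 15], "angular": [0, 23, 0]}, {"fingers": 0, "delta_pos": [-92, 0, 20], "angular": [0, 26.5, 0]}, {"fingers": 0, "delta_pos": [-99, 0, 24], "angular": [0, 29, 0]}, {"fingers": 0, "delta_pos": [-99, 0, 24], "angular": [0, 29, 0]}]'

```text
clock: 8.1
tool_pos: [0.5921, 0.0256, 0.2775]
orientation: [180.0, -8.4, -95.2]
force: [0.7, -10.1, 3.0]
opening: 0.0006
gripper_force: 5.4
```

```bash
python3 - <<'E'
from h import *
q=np.load("q.npy")
cur();to(W(q,[[20,60,290]])[0],ori(0,q))
E
```

```text
t 8.1 printer mm [112.8  26.5 277.5] rpy [180.   -8.4 -95.2] j [ 26.  12.  -8.   7. -75. -34.] F [  0.7 -10.1   3. ]
d [93.9, 32.8, 1.3] w [0.1, -8.4, -0.4]
```

Emit:
apply_moves --deltas '[{"fingers": 0, "delta_pos": [20, 0, 0], "angular": [0, 0, 0]}, {"fingers": 0, "delta_pos": [60, 10, 0], "angular": [0, -4, 0]}, {"fingers": 0, "delta_pos": [105, 33, 0], "angular": [0, -8, 0]}, {"fingers": 0, "delta_pos": [105, 33, 0], "angular": [0, -8, 0]}, {"fingers": 0, "delta_pos": [105, 33, 0], "angular": [0, -8, 0]}]'

```text
clock: 8.6
tool_pos: [0.5495, -0.0752, 0.2924]
orientation: [-179.9, 0.1, -95.5]
force: [0.2, 0.1, -0.0]
opening: 0.0007
gripper_force: 0.0
```

```bash
python3 - <<'E'
from h import *
import cv2
q=np.load("q.npy");cur()
P=np.array([[15,14.5,126],[-20,14.5,126],[50,14.5,126],[15,-29.5,126]]);print(((proj("scene",W(q,P))-[80,120])*2.5).round())
to(W(q,[[5,45,135]])[0],ori(0,q))
b=ctrl.snapshot("scene")[120:360,80:400,::-1]
f=lambda i:cv2.convertScaleAbs(cv2.resize(i,(800,600),interpolation=cv2.INTER_CUBIC),alpha=1.8,beta=20)
cv2.imwrite("pics/c5.png",f(b))
E
```

```text
t 8.6 printer mm [  8.7  60.6 292.4] rpy [-1.799e+02  1.000e-01 -9.550e+01] j [ 12.   7.  -9.  -0. -74. -18.] F [ 0.2  0.1 -0. ]
[[323. 318.]
 [274. 337.]
 [370. 300.]
 [346. 369.]]
d [3.8, -15.3, 157.4] w [-0.1, 0.1, -0.7]
```

View pics/c5.png

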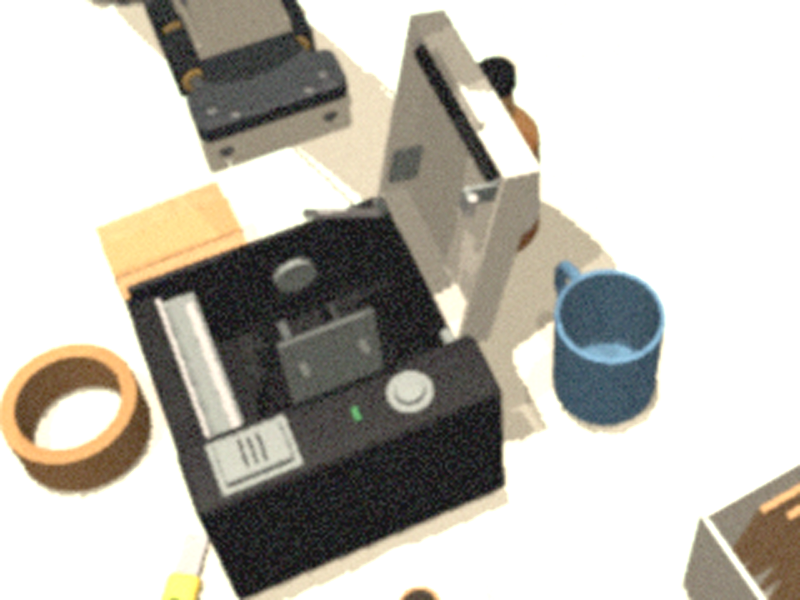

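The cover stands fully open. The guide's top edge runs from about (278,345) to (378,308), so its travel is roughly 7 mm. I'll put the fingertip in the bay to the left of it.

Emit:
apply_moves --deltas '[{"fingers": 0, "delta_pos": [-3, -10, 50], "angular": [0, 0, 0]}, {"fingers": 0, "delta_pos": [-3, -10, 100], "angular": [0, 0, 0]}, {"fingers": 0, "delta_pos": [-3, -10, 140], "angular": [0, 0, 0]}, {"fingers": 0, "delta_pos": [-3, -10, 165], "angular": [0, 0, 0]}, {"fingers": 0, "delta_pos": [-3, -10, 188], "angular": [0, 0, 0]}, {"fingers": 0, "delta_pos": [-3, -10, 188], "angular": [0, 0, 0]}, {"fingers": 0, "delta_pos": [-3, -10, 188], "angular": [0, 0, 0]}]'

```text
clock: 9.35
tool_pos: [0.5607, -0.0701, 0.103]
orientation: [179.9, -0.0, -95.2]
force: [0.5, 0.3, 0.3]
opening: 0.0003
gripper_force: 0.0
```

```bash
python3 - <<'E'
from h import *
cur()
E
```

```text
t 9.35 printer mm [ 14.8  49.8 103. ] rpy [179.9  -0.  -95.2] j [ 13.  17. -23.   0. -51. -18.] F [0.5 0.3 0.3]
```

Now I'll push towards -y (tool -y), slowly.

Emit:
apply_moves --deltas '[{"fingers": 0, "delta_pos": [0, -8, 0], "angular": [0, 0, 0]}, {"fingers": 0, "delta_pos": [0, -14, 0], "angular": [0, 0, 0]}, {"fingers": 0, "delta_pos": [0, -19, 0], "angular": [0, 0, 0]}, {"fingers": 0, "delta_pos": [0, -24, 0], "angular": [0, 0, 0]}, {"fingers": 0, "delta_pos": [0, -29, 0], "angular": [0, 0, 0]}, {"fingers": 0, "delta_pos": [0, -34, 0], "angular": [0, 0, 0]}, {"fingers": 0, "delta_pos": [0, -39, 0], "angular": [0, 0, 0]}, {"fingers": 0, "delta_pos": [0, -44, 0], "angular": [0, 0, 0]}, {"fingers": 0, "delta_pos": [0, -49, 0], "angular": [0, 0, 0]}, {"fingers": 0, "delta_pos": [0, -49, 0], "angular": [0, 0, 0]}]'

```text
clock: 10.35
tool_pos: [0.6098, -0.0755, 0.1028]
orientation: [-180.0, -0.0, -95.2]
force: [-1.0, 0.4, 0.0]
opening: 0.0006
gripper_force: 0.0
```

Emit:
apply_moves --deltas '[{"fingers": 0, "delta_pos": [0, -4, 0], "angular": [0, 0, 0]}, {"fingers": 0, "delta_pos": [0, -7, 0], "angular": [0, 0, 0]}, {"fingers": 0, "delta_pos": [0, -7, 0], "angular": [0, 0, 0]}]'

```text
clock: 10.65
tool_pos: [0.6163, -0.076, 0.1028]
orientation: [180.0, -0.0, -95.2]
force: [-0.1, 0.0, -0.4]
opening: 0.0006
gripper_force: 0.1
```

Emit:
apply_moves --deltas '[{"fingers": 0, "delta_pos": [0, -2, 0], "angular": [0, 0, 0]}, {"fingers": 0, "delta_pos": [0, -4, 0], "angular": [0, 0, 0]}, {"fingers": 0, "delta_pos": [0, -6, 0], "angular": [0, 0, 0]}, {"fingers": 0, "delta_pos": [0, -6, 0], "angular": [0, 0, 0]}]'

```text
clock: 11.05
tool_pos: [0.6223, -0.0766, 0.1029]
orientation: [-180.0, -0.0, -95.2]
force: [-0.4, 0.6, -0.4]
opening: 0.0003
gripper_force: 0.2
```

Emit:
apply_moves --deltas '[{"fingers": 0, "delta_pos": [0, -1.5, 0], "angular": [0, 0, 0]}, {"fingers": 0, "delta_pos": [0, -3, 0], "angular": [0, 0, 0]}, {"fingers": 0, "delta_pos": [0, -3, 0], "angular": [0, 0, 0]}]'

```text
clock: 11.35
tool_pos: [0.6231, -0.0767, 0.1028]
orientation: [179.8, -0.0, -95.3]
force: [-8.7, 1.9, 5.4]
opening: 0.0004
gripper_force: 4.5
```

Firm stop. I'll back off, rise clear and check.

Emit:
apply_moves --deltas '[{"fingers": 0, "delta_pos": [0, 12, 0], "angular": [0, 0, 0]}, {"fingers": 0, "delta_pos": [0, 25, 0], "angular": [0, 0, 0]}, {"fingers": 0, "delta_pos": [0, 30, -10], "angular": [0, 0, 0]}, {"fingers": 0, "delta_pos": [0, 30, -60], "angular": [0, 0, 0]}, {"fingers": 0, "delta_pos": [0, 50, -110], "angular": [0, 0, 0]}, {"fingers": 0, "delta_pos": [0, 80, -160], "angular": [0, 0, 0]}, {"fingers": 0, "delta_pos": [0, 110, -200], "angular": [0, 0, 0]}, {"fingers": 0, "delta_pos": [0, 110, -200], "angular": [0, 0, 0]}, {"fingers": 0, "delta_pos": [0, 110, -200], "angular": [0, 0, 0]}]'

```text
clock: 12.25
tool_pos: [0.5155, -0.0667, 0.3068]
orientation: [-179.6, 0.1, -95.2]
force: [0.0, 0.8, -0.4]
opening: 0.0001
gripper_force: 0.0
```

```bash
python3 - <<'E'
from h import *
import cv2
q=np.load("q.npy");cur()
P=np.array([[-20,-29.5,126],[50,-29.5,126]]);print(((proj("scene",W(q,P))-[80,120])*2.5).round())
b=ctrl.snapshot("scene")[120:360,80:400,::-1]
cv2.imwrite("pics/c6.png",cv2.convertScaleAbs(cv2.resize(b,(800,600),interpolation=cv2.INTER_CUBIC),alpha=1.8,beta=20))
E
```

```text
t 12.25 printer mm [ 14.4  95.2 306.8] rpy [-1.796e+02  1.000e-01 -9.520e+01] j [ 14.   3. -11.   0. -75. -20.] F [ 0.   0.8 -0.4]
[[296. 389.]
 [394. 349.]]
```

View pics/c6.png

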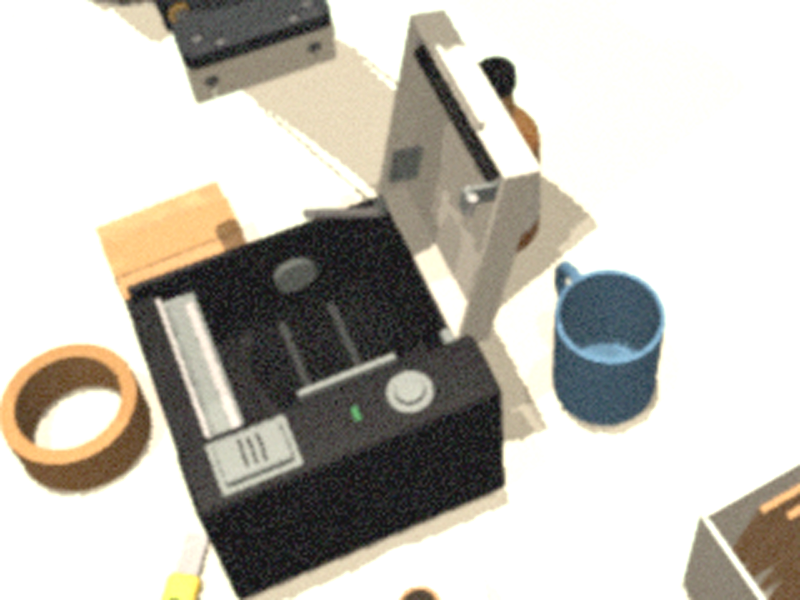

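The guide's top edge, from (298,390) to (396,355), matches the predicted stop position. The cover is still open and nothing else has moved, so I'm handing in.

```bash
python3 -c "
from plant import ctrl
print(ctrl.close_job())"
```

```text
the job is handed in; nothing more can be done
None
```

I pressed the release, pushed the cover fully open and slid the roll guide to its stop, without touching the feed key or anything else, and handed the job in at about 12 s.

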